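# Lock the knife box with its square key

## Robot

A 6-joint arm with a two-finger parallel gripper is mounted at the origin on a cart in front of the work surface, level with it; the furniture and walls round the work are solid. World frame = base frame: x ahead of the robot, y to its left, z up, the work surface at z = 0. Lengths are in m, angles in rad, forces in N, time in s.
With the tool pointing down it reaches from about 0.325 to 0.85 m from the base axis. Payload 15.5 kg.
Tool frame: the origin (TCP) lies between the finger pads; the fingertips stand ctrl.tip_reach ahead of it and the grasp point (between the pads) lies 3 mm ahead of it (ctrl.tip_reach is the distance from the TCP to the fingertips, in m); z points along the fingers, x is the direction in which the jaws open and shut, and the axes are right-handed (so a half turn about z gives the same grasp; the last joint's range is limited). The gripper opens to 91 mm and grips with 3 to 60 N. Pads are 32 mm wide; open, the fingers measure 118 mm over their backs; the gripper's body (76 mm by 178 mm) begins 60 mm behind the grasp point.
Start: joints at [1.228, 0.494, 1.345, -0, 1.302, -0.096], TCP at [0.153, 0.606, 0.212] pointing down, gripper open.
Joint ranges: [-2.91, 2.91], [-0.82, 2.16], [0.22, 2.67], [-1.22, 4.37], [0.12, 2.79], [-3.08, 3.08]. Speed limits (rad/s): [1.89, 1.89, 2.57, 3.01, 3.01, 3.01].

## Interface

Orientations are given as a unit quaternion [x, y, z, w].
In Python, from station import ctrl gives the robot as it stands. The module is installed in compiled form; this text tells all that it offers.
- The arm moves only by the shell command python3 -m crank 'ROWS' [OPENING] [FORCE]. ROWS is JSON, a list of rows, each a list of 6 numbers: the shift along the tool's x, y, z each as a share of 0.1 m, from -1 to 1, then the turn, a rotation vector about the tool's x, y, z each as a share of 360 degrees, from -1 to 1. In form: [[dx, dy, dz, wx, wy, wz], ...]. A call has 1 to 12 rows; each row shifts and turns the pose as measured when the row begins, along the tool's axes as they then stand; what a row does not reach is not made up. A row lasts 1/12 s, in which the tool goes at most 41.7 mm and 7.16 degrees, less where a joint would pass 70% of its speed; a pose out of reach is approached as far as the arm can. A call with a number of a shift or a turn outside -1 to 1 is refused whole. A call with a gripper value outside its range is refused whole. OPENING is the closure, from -1 (fully open) to 1 (shut), so that 0 is half open, set as the call begins (- or left out, the last holds). The fingers move at their own pace and stop on an object; FORCE is the grip in N (left out, the last holds). Time passes only in rows, so rows that do not move let the fingers close. It gives the time, the measured TCP pose, the force and the opening at its end, in the units of the state.
- ctrl.get_obs(): the state, without advancing time (a new reading comes with each control period).
- ctrl.camera(name): name is "scene" or "top" or "wrist"; returns the picture (400x640x3 uint8, red, green, blue); there is no depth.
- ctrl.get_calibration(name): a dict with "intrinsics" (3x3 intrinsics, pixels), "T" (4x4, takes a point from camera to world coordinates). Camera axes: x right, y down, z forward; pixel columns grow to the right and rows downward; lengths in m; the calibration is good to about 2 mm. A picture is of the moment at which its call begins: read the wrist's pose just before it. get_calibration takes no time and is no camera call; for the wrist camera it gives the pose at the moment of the call.
- ctrl.sign_off(): hands the job in, once; it reports no verdict.
The state is a dict: "clock": time; "joint_pos": joint angles; "qvel": joint speeds; "joint_efforts": joint torques, N m; "tcp_pos": TCP position; "tcp_rot": TCP orientation; "wrist_force": force on the tool from outside, world axes, zero at the start; "torque": the same for the moment, N m; "opening": finger opening in m.
Only numpy, scipy, OpenCV 4.12 (cv2) and the standard library are available. Lean on these libraries where they do the work, as an engineer would, in place of code of your own. Each camera call takes 0.05 s, during which the arm holds its last target. There are 200 camera calls.

## Task

Lock the knife box: take the T-handled square key out of the wooden rack, fit it right down into the square socket in the round recess of the box's lid, feeling gently for the angle at which the square goes in, then turn it clockwise with a light hand until it comes to its stop and the bolt is fully home in its keeper. Leave the key standing fully seated in the lock, never force it, and leave the round-knobbed key alone.

Things in the scene. Friction and masses are not known exactly. Their poses are not given: they have to be found in the camera images.
- square_key: Loose steel key, 88 mm tall, about 120 g, upright in one of the rack's pockets, foot 20 mm above the table. Origin: centre of its foot; z up the shank. Bit 14 x 14 mm square, sides along the key's x and y, 22.5 mm long, its lowest 5 mm tapering to 9 x 9 mm at the foot; collar 19 mm in diameter 24 to 30 mm up; shank 12 mm in diameter. On top a cross bar (see key_bar).
- key_bar (a point): Centre of the square key's cross bar, 79 mm above its foot; axes as the key's. The bar is 64 mm long (key's x), 14 mm thick (key's y), 18 mm tall; grip it across the 14 mm. In the rack it points along the rack's x within about 5 degrees.
- round_key: Another steel key of the same height in the rack's other pocket, with a round knob 36 mm in diameter, 18 mm tall, instead of a cross bar, and a round bit. Origin: centre of its foot. Not to be used; leave it where it is.
- key_rack: Fixed wooden block 60 (x) x 150 (y) x 44 mm (z), origin at the centre of its underside. Two square pockets 18 mm wide and 24 mm deep at y = -45 and +45 mm; either key may be in either.
- knife_box: Fixed low metal box 170 (x) x 220 (y) mm, lid top 66 mm above its underside; origin at the centre of its underside, front (bolt and keeper) at -x. The keeper, a dark steel loop 32 mm wide, stands on the front wall, up to 81 mm above the underside; the bolt guide on the lid reaches 77 mm.
- lid_recess (a point): Centre of the lid's round recess (40 mm in diameter) at lid-top level, 66 mm above the box's underside, at x = -20 mm, y = 0 of the box; axes as the box's. In it, 6 mm down, lies a turning steel spindle 25.5 mm square with the square socket. The spindle's angle is not measured: it starts anywhere from 26 degrees anticlockwise to 26 degrees clockwise (from above) of square to the box.
- lock_mouth (a point): Centre of the socket's mouth, 6 mm below lid_recess; axes as the box's. Socket 15.5 mm square, 16 mm deep: the key enters at any quarter turn, within about 6 degrees. Fully seated its foot is 16 mm below this point (12 mm or more counts). Turning takes about 0.1 N m, to a hard stop 63 degrees clockwise of square to the box; it stays where left.
- plunger (a joint): How far (m) the sprung spindle is pushed down: 0 at rest, 0.006 at its hard end; about 3 N to start, 7 N at the end. A key that does not fit only pushes it down; turned over the square, the key drops in: the spindle springs up round it and the push vanishes. A seated key pushed on meets the same spring.
- bolt (a joint): Travel (m) of the flat steel bolt on the lid toward the box's -x: 0 at the start, 0.018 fully home in the keeper. The lock has play: turned clockwise, the spindle idles until it is 0.5 rad clockwise of square to the box, then drives the bolt 0.030 m per radian up to the stop (1.1 rad clockwise of square). So the bolt does not show the spindle's start angle.

How it is judged:
By the outcome, as a careful person would: the job done as asked, in the order asked, and still so for the second after the job is handed in, with the robot touching nothing.
It also fails if it takes over 72 s, if anything falls off the work surface, if the arm or the gripper's body presses on something with over 40 N, if the wrist force passes 120 N, or if a joint passes its speed limit or range.

## Working session

There is one attempt and no reset: what is moved stays moved. The work goes in short steps, Python scripts to look and compute and a shell command to move; the robot and the scene stay as the last step left them, time stands still between calls to the robot, and variables do not carry over. Pictures are saved under pics/ and viewed, about 8 in all and at most 12, crops included, and the job is handed in when it is done.

```bash
mkdir -p pics
python3 - <<'E'
from station import ctrl
import cv2,numpy as np
for n in ("scene","top"):
    cv2.imwrite(f"pics/{n}0.png",ctrl.camera(n)[:,:,::-1])
    c=ctrl.get_calibration(n);print(n,np.round(c["intrinsics"],1).tolist(),np.round(c["T"],4).tolist())
o=ctrl.get_obs();print({k:np.round(v,3).tolist() for k,v in o.items()},ctrl.tip_reach)
E
```

```text
scene [[389.6, 0.0, 327.7], [0.0, 389.6, 206.9], [0.0, 0.0, 1.0]] [[0.8904, -0.2256, 0.3953, 0.197], [-0.4549, -0.4708, 0.7559, -0.6944], [0.0156, -0.8529, -0.5219, 0.5124], [0.0, 0.0, 0.0, 1.0]]
top [[451.5, 0.0, 320.9], [0.0, 451.5, 197.9], [0.0, 0.0, 1.0]] [[-0.0111, -0.9824, 0.1863, 0.3503], [-0.9999, 0.0105, -0.0039, -0.0573], [0.0018, -0.1864, -0.9825, 1.0648], [0.0, 0.0, 0.0, 1.0]]
{'clock': 0.1, 'joint_pos': [1.229, 0.494, 1.346, -0.0, 1.302, -0.096], 'qvel': [0.001, -0.0, -0.002, 0.001, -0.001, -0.002], 'joint_efforts': [0.001, -88.025, -38.254, 0.071, 0.048, -0.0], 'tcp_pos': [0.153, 0.606, 0.211], 'tcp_rot': [0.789, 0.615, -0.0, 0.0], 'wrist_force': [0.429, -0.027, -0.215], 'torque': [0.021, -0.032, -0.021], 'opening': 0.091} 0.022
```

View pics/top0.png

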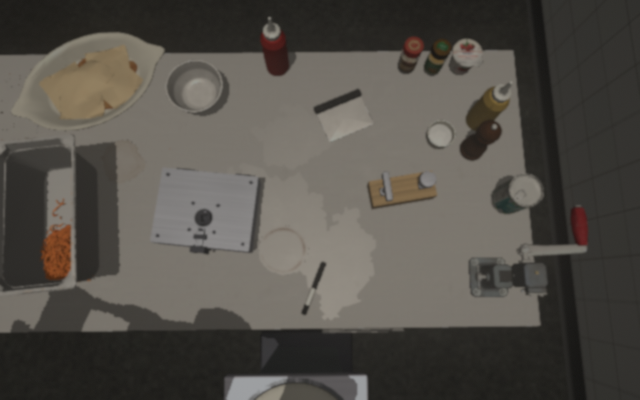

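View pics/scene0.png

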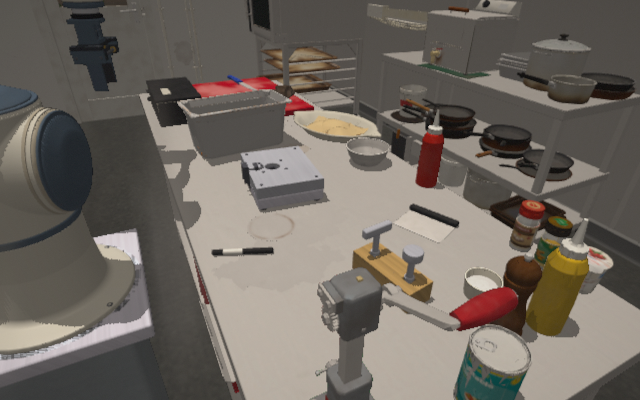

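The top view shows the box around (205,209) with its keeper facing down, the rack around (402,190), the T key at (388,186) and the round key at (428,180). I'll enlarge both.

```bash
cat > h.py <<'E'
from station import ctrl
import cv2,numpy as np
from scipy.spatial.transform import Rotation as R
def ray(n,uv,z,cal=None):
    c=cal or ctrl.get_calibration(n);K=np.array(c["intrinsics"]);T=np.array(c["T"])
    d=T[:3,:3]@np.linalg.solve(K,[uv[0],uv[1],1]);o=T[:3,3]
    return o+d*(z-o[2])/d[2]
def proj(n,p,cal=None):
    c=cal or ctrl.get_calibration(n);T=np.array(c["T"]);q=np.array(c["intrinsics"])@(T[:3,:3].T@(np.array(p)-T[:3,3]));return q[:2]/q[2]
def st():
    o=ctrl.get_obs();e=R.from_quat(o["tcp_rot"]).as_matrix()
    print("t%.2f"%o["clock"],"tcp",np.round(o["tcp_pos"],4),"F",np.round(o["wrist_force"],1),"M",np.round(o["torque"],2),"open %.4f"%o["opening"],"xaxis ang %.1f"%np.degrees(np.arctan2(e[1,0],e[0,0])),"q6 %.2f"%o["joint_pos"][5])
    return o
def delta(target,yaw):
    """tool-frame shift (units of 0.1m) and turn about tool z (deg) to reach target with tool x at yaw deg, pointing down"""
    o=st();e=R.from_quat(o["tcp_rot"])
    c,s=np.cos(np.radians(yaw)),np.sin(np.radians(yaw))
    G=R.from_matrix(np.array([[c,s,0],[s,-c,0],[0,0,-1]]))
    print("shift/0.1",np.round(e.inv().apply(np.array(target)-o["tcp_pos"])/.1,3),"rotvec/360",np.round((e.inv()*G).as_rotvec()/(2*np.pi),4))
E
python3 - <<'E'
import cv2,numpy as np
i=cv2.imread("pics/top0.png")
a=cv2.resize(i[155:265,140:270],None,fx=4,fy=4,interpolation=3)
b=cv2.resize(i[160:220,360:450],None,fx=6,fy=6,interpolation=3)
b=cv2.resize(b,(520,347));cv2.imwrite("pics/c1.png",cv2.convertScaleAbs(np.vstack([a[:, :520],b])[:800],alpha=1.3))
E
python3 -c "
import cv2;i=cv2.imread('pics/c1.png');print(i.shape)
cv2.imwrite('pics/c1.png',cv2.resize(i,None,fx=.75,fy=.75,interpolation=cv2.INTER_AREA))"
```

```text
(787, 520, 3)
```

View pics/c1.png

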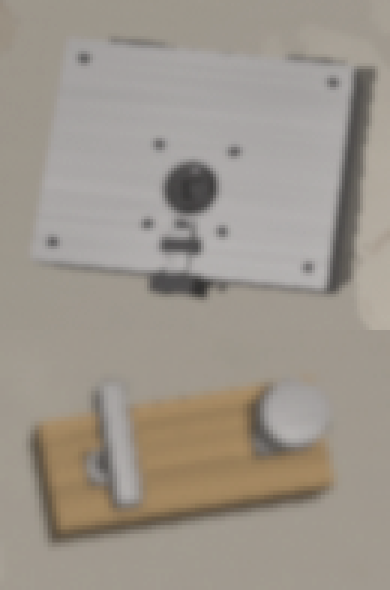

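Run:
```python
from h import *
B=lambda u,v:(140+u/3,155+v/3); K=lambda u,v:(360+u/4.333,160+(v-330)/4.333)
P=[ray("top",B(*p),.066)[:2] for p in [(68,40),(352,66),(330,292),(33,262)]]
print(np.round(P,3)); 
for a,b in((0,1),(3,2),(0,3),(1,2)): d=P[b]-P[a];print(np.hypot(*d),np.degrees(np.arctan2(d[1],d[0])))
print("recess",ray("top",B(190,187),.06), "boxc",np.mean(P,0))
e=[ray("top",K(*p),.108)[:2] for p in[(112,383),(126,505)]];d=e[0]-e[1];print("bar",np.mean(e,0),np.hypot(*d),np.degrees(np.arctan2(d[1],d[0])))
r=[ray("top",K(*p),.044)[:2] for p in[(42,430),(58,532),(330,485)]];print("rack",np.round(r,3));d=r[1]-r[2];print(np.hypot(*d),np.degrees(np.arctan2(d[1],d[0])))
k=np.mean(e,0);print("round",ray("top",K(293,414),.108))
delta([k[0],k[1],.2],0)
```

```text
[[0.612 0.299]
 [0.589 0.083]
 [0.419 0.096]
 [0.444 0.315]]
0.2171319743765507 -95.96766259991433
0.22037694216430898 -96.35116390866655
0.16912842692660257 174.36142052878813
0.17065266209229735 175.44644731171942
recess [0.49913019 0.20338092 0.06      ] boxc [0.51612413 0.19822834]
bar [ 0.55584049 -0.20555506] 0.06266697223130392 4.211440382174962
rack [[ 0.577 -0.175]
 [ 0.522 -0.181]
 [ 0.546 -0.327]]
0.14745339337537977 99.28360523010056
round [ 0.57012001 -0.29352439  0.108     ]
t0.10 tcp [0.1526 0.6058 0.211 ] F [ 0.4 -0.  -0.2] M [ 0.02 -0.03 -0.02] open 0.0912 xaxis ang 75.9 q6 -0.10
shift/0.1 [-6.882  5.892  0.117] rotvec/360 [1.000e-04 2.000e-04 2.107e-01]
```

```bash
R="[-0.349,0.143,0,0,0,0]"; python3 -m crank '[[0,0,0,0,0,-0.017],[0,0,0,0,0,-0.017],[0,0,0,0,0,-0.017],[-0.349,0.143,0,0,0,0],[-0.349,0.143,0,0,0,0],[-0.349,0.143,0,0,0,0],[-0.349,0.143,0,0,0,0],[-0.349,0.143,0,0,0,0],[-0.349,0.143,0,0,0,0],[-0.349,0.143,0,0,0,0],[-0.349,0.143,0,0,0,0],[-0.349,0.143,0,0,0,0]]' -0.1 30
python3 -m crank '[[-0.349,0.143,0,0,0,0],[-0.349,0.143,0,0,0,0],[-0.349,0.143,0,0,0,0],[-0.349,0.143,0,0,0,0],[-0.349,0.143,0,0,0,0],[-0.349,0.143,0,0,0,0],[-0.349,0.143,0,0,0,0],[-0.349,0.143,0,0,0,0],[-0.349,0.143,0,0,0,0],[-0.349,0.143,0,0,0,0],[-0.349,0.143,0,0,0,0],[-0.349,0.143,0,0,0,0]]'
python3 -c "
from h import *
delta([.556,-.2055,.2],94.2)"
```

```text
clock: 1.1
tcp_pos: [0.3093, 0.296, 0.2073]
tcp_rot: [0.671, 0.741, -0.003, 0.0]
wrist_force: [0.8, -0.4, -0.2]
opening: 0.0502
clock: 2.1
tcp_pos: [0.5255, -0.127, 0.2075]
tcp_rot: [0.671, 0.741, -0.003, -0.001]
wrist_force: [0.8, 0.1, -0.1]
opening: 0.0501
t2.10 tcp [ 0.5255 -0.127   0.2075] F [ 0.8  0.1 -0.1] M [ 0.04 -0.02  0.06] open 0.0501 xaxis ang 95.7 q6 -2.01
shift/0.1 [-0.811  0.226  0.076] rotvec/360 [-0.0008  0.0004  0.004 ]
```

```bash
python3 -m crank '[[-0.27,0.075,0,0,0,0.004],[-0.27,0.075,0,0,0,0],[-0.27,0.075,0,0,0,0],[0,0,0,0,0,0]]'
python3 - <<'E'
from h import *
delta([.556,-.2055,.2],94.2)
c=ctrl.get_calibration("wrist");np.save("w1.npy",c,allow_pickle=True)
cv2.imwrite("pics/w1.png",ctrl.camera("wrist")[:,:,::-1])
cv2.imwrite("pics/t1.png",ctrl.camera("top")[:,:,::-1])
print(np.round(c["T"],3))
E
```

```text
clock: 2.43
tcp_pos: [0.5576, -0.2171, 0.2061]
tcp_rot: [0.683, 0.731, -0.003, -0.0]
wrist_force: [-0.9, -0.4, 0.9]
opening: 0.0502
t2.43 tcp [ 0.5576 -0.2171  0.2061] F [-0.9 -0.4  0.9] M [ 0.03  0.03 -0.01] open 0.0502 xaxis ang 93.9 q6 -2.10
shift/0.1 [ 0.117 -0.008  0.061] rotvec/360 [-0.0008  0.0006 -0.0009]
[[-0.068  0.971  0.231  0.493]
 [ 0.998  0.067  0.012 -0.221]
 [-0.004  0.231 -0.973  0.38 ]
 [ 0.     0.     0.     1.   ]]
```

View pics/w1.png

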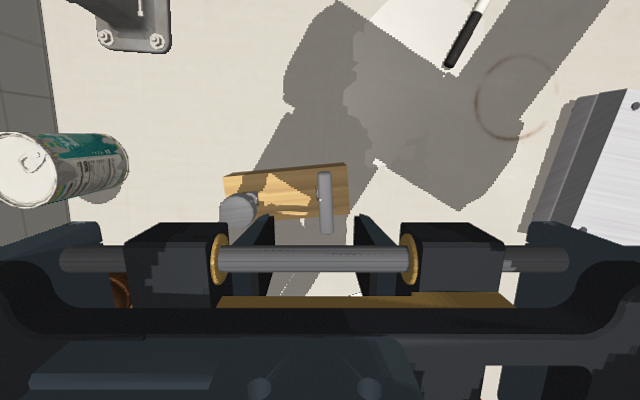

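The wrist view shows the T key's bar from (325,172) to (327,234), and the round key at (238,210).

Run:
```python
from h import *
c=np.load("w1.npy",allow_pickle=True).item()
e=[ray("",p,.108,c)[:2] for p in[(324.5,172),(327,234)]];d=e[1]-e[0];m=np.mean(e,0)
a=np.degrees(np.arctan2(d[1],d[0]));print("bar",e,m,np.hypot(*d),a)
delta([m[0],m[1],.102],a+90)
```

```text
bar [array([ 0.52598359, -0.20945978]), array([ 0.58885411, -0.20207178])] [ 0.55741885 -0.20576578] 0.06330311216618595 6.702168496045523
t2.53 tcp [ 0.556  -0.2134  0.2059] F [-0.6  0.4  0.1] M [0.03 0.04 0.03] open 0.0502 xaxis ang 93.9 q6 -2.10
shift/0.1 [0.077 0.025 1.039] rotvec/360 [-0.001   0.0003 -0.0077]
```

```bash
python3 -m crank '[[0.077,0.02,0,0,0,-0.006],[0,0,0,0,0,0],[0,0,0.25,0,0,0],[0,0,0.2,0,0,0],[0,0,0.2,0,0,0],[0,0,0,0,0,0],[0,0,0,0,0,0]]'
python3 -c "
from h import *
delta([.5572,-.2057,.102],96)"
```

```text
clock: 3.12
tcp_pos: [0.5563, -0.1971, 0.1408]
tcp_rot: [0.663, 0.748, -0.002, -0.001]
wrist_force: [0.8, -0.5, 1.5]
opening: 0.0501
t3.12 tcp [ 0.5563 -0.1971  0.1408] F [ 0.8 -0.5  1.5] M [ 0.05 -0.02  0.01] open 0.0501 xaxis ang 96.9 q6 -2.13
shift/0.1 [-0.086  0.001  0.388] rotvec/360 [-0.0009  0.0002  0.0025]
```

```bash
python3 -m crank '[[-0.084,0,0,0,0,0.002],[0,0,0,0,0,0],[0,0,0,0,0,0]]'; python3 -c "
from h import *
delta([.5572,-.2057,.102],96)"
```

```text
clock: 3.37
tcp_pos: [0.5582, -0.2051, 0.1437]
tcp_rot: [0.668, 0.744, -0.002, -0.0]
wrist_force: [0.9, -0.4, 0.6]
opening: 0.0501
t3.37 tcp [ 0.5582 -0.2051  0.1437] F [ 0.9 -0.4  0.6] M [-0.01  0.04  0.02] open 0.0501 xaxis ang 96.2 q6 -2.13
shift/0.1 [-0.004 -0.009  0.417] rotvec/360 [-0.0006  0.0004  0.0006]
```

```bash
python3 -m crank '[[0,-0.008,0.2,0,0,0],[0,0,0.2,0,0,0],[0,0,0,0,0,0],[0,0,0,0,0,0],[0,0,0,0,0,0]]'; python3 -c "
from h import *
delta([.5572,-.2057,.102],96)"
```

```text
clock: 3.78
tcp_pos: [0.5604, -0.2073, 0.1083]
tcp_rot: [0.668, 0.744, -0.001, 0.004]
wrist_force: [0.3, -0.3, -0.3]
opening: 0.0499
t3.78 tcp [ 0.5604 -0.2073  0.1083] F [ 0.3 -0.3 -0.3] M [-0.02  0.03 -0.  ] open 0.0499 xaxis ang 96.2 q6 -2.13
shift/0.1 [ 0.02  -0.03   0.063] rotvec/360 [0.0006 0.0011 0.0005]
```

```bash
python3 -m crank '[[0.015,-0.03,0.06,0.0006,0.001,0],[0,0,0,0,0,0],[0,0,0,0,0,0]]';python3 -c "
from h import *
delta([.5572,-.2057,.102],96)"; python3 -m crank '[[0,0,0,0,0,0],[0,0,0,0,0,0],[0,0,0,0,0,0],[0,0,0,0,0,0],[0,0,0,0,0,0],[0,0,0,0,0,0]]' 1 30; python3 -c "
from h import *
delta([.5572,-.2057,.102],96)
cv2.imwrite('pics/s2.png',ctrl.camera('scene')[:,:,::-1])"
```

```text
clock: 4.03
tcp_pos: [0.5583, -0.2067, 0.1046]
tcp_rot: [0.668, 0.744, 0.0, 0.002]
wrist_force: [0.2, -0.3, -1.2]
opening: 0.05
t4.03 tcp [ 0.5583 -0.2067  0.1046] F [ 0.2 -0.3 -1.2] M [0.02 0.05 0.02] open 0.0500 xaxis ang 96.2 q6 -2.13
shift/0.1 [ 0.011 -0.01   0.026] rotvec/360 [0.0005 0.0003 0.0005]
clock: 4.53
tcp_pos: [0.5587, -0.207, 0.1059]
tcp_rot: [0.668, 0.744, 0.001, 0.002]
wrist_force: [1.0, 0.3, 0.9]
opening: 0.0135
t4.53 tcp [ 0.5587 -0.207   0.1059] F [1.  0.3 0.9] M [ 0.03  0.02 -0.03] open 0.0135 xaxis ang 96.2 q6 -2.13
shift/0.1 [ 0.014 -0.014  0.038] rotvec/360 [0.0007 0.0004 0.0005]
```

```bash
python3 -m crank '[[0,0,-0.1,0,0,0],[0,0,-0.15,0,0,0],[0,0,-0.2,0,0,0],[0,0,-0.25,0,0,0],[0,0,-0.25,0,0,0],[0,0,-0.2,0,0,0],[0,0,0,0,0,0],[0,0,0,0,0,0]]'
python3 - <<'E'
from h import *
delta([.498,.2015,.2],84.3)
np.save("w2.npy",ctrl.get_calibration("wrist"),allow_pickle=True)
a=ctrl.camera("wrist")[:,:,::-1]
b=ctrl.camera("scene")[:,:,::-1]
cv2.imwrite("pics/g1.png",np.hstack([cv2.resize(a[130:280,220:440],None,fx=1.8,fy=1.8),cv2.resize(b[190:340,300:470],(400,270))]))
E
```

```text
clock: 5.25
tcp_pos: [0.5574, -0.2063, 0.2301]
tcp_rot: [0.668, 0.744, 0.0, 0.002]
wrist_force: [-1.0, 0.2, -1.2]
opening: 0.0001
t5.25 tcp [ 0.5574 -0.2063  0.2301] F [-1.   0.2 -1.2] M [ 0.01  0.01 -0.03] open 0.0001 xaxis ang 96.2 q6 -2.13
shift/0.1 [ 4.119 -0.152  0.291] rotvec/360 [0.0005 0.0003 0.033 ]
```

View pics/g1.png

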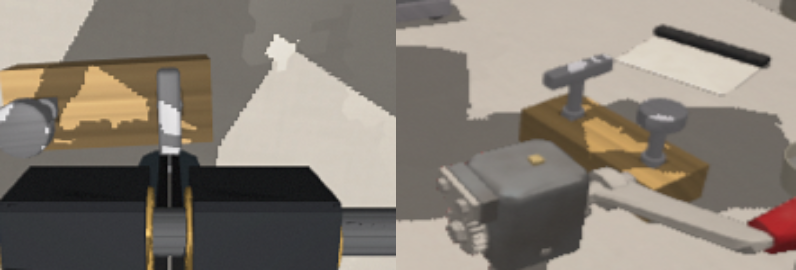

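The fingers closed on nothing (opening 0) and the key is still in the rack. Next I check where it stands now.

Run:
```python
from h import *
c=np.load("w2.npy",allow_pickle=True).item()
f=lambda u,v:(220+u/1.8,130+v/1.8)
for z in(.108,.12):
    e=[ray("",f(*p),z,c)[:2] for p in[(168,68),(169,155)]];print(z,e,np.hypot(*(e[1]-e[0])))
a=ctrl.camera("scene")[:,:,::-1]
cr=lambda i:cv2.resize(i[205:305,335:445],None,fx=3.3,fy=3.3)
cv2.imwrite("pics/g2.png",np.vstack([np.hstack([cr(cv2.imread("pics/scene0.png")),cr(a)]),np.hstack([cr(cv2.imread("pics/s2.png")),cv2.resize(ctrl.camera("top")[155:225,360:440,::-1],(363,330))])]))
```

```text
0.108 [array([ 0.52621092, -0.21062331]), array([ 0.57858108, -0.20434247])] 0.05274544698110566
0.12 [array([ 0.5247952 , -0.21073844]), array([ 0.57503518, -0.20471308])] 0.05060000469323535
```

```bash
python3 -c "
import cv2;i=cv2.imread('pics/g2.png');cv2.imwrite('pics/g2.png',cv2.resize(i,None,fx=.9,fy=.9,interpolation=3))"
```

```text
(no output)
```

View pics/g2.png

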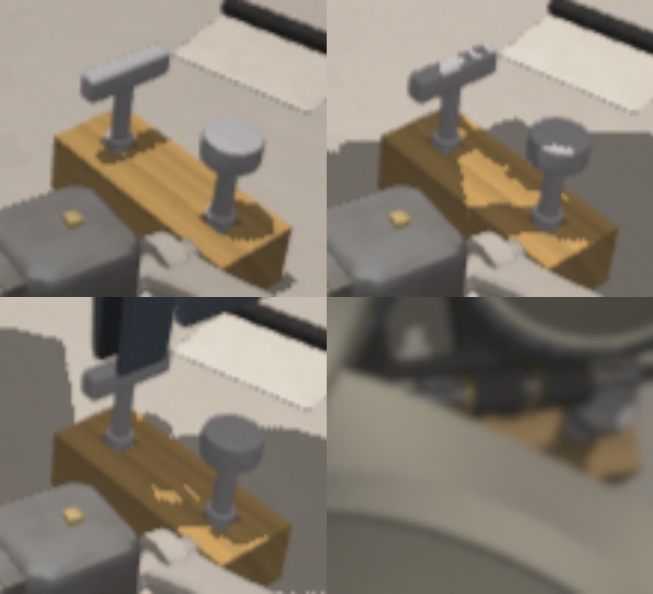

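The key hasn't moved. In the grip picture the fingertips sit high on the bar, so I'll regrip deeper and harder, then lift gently.

```bash
python3 -m crank '[[0,0,0,0,0,0],[0,0,0,0,0,0],[0,0,0.25,0,0,0],[0,0,0.25,0,0,0],[0,0,0.25,0,0,0],[0,0,0.2,0,0,0],[0,0,0.15,0,0,0],[0,0,0.1,0,0,0],[0,0,0,0,0,0],[0,0,0,0,0,0]]' -0.1 50;python3 -c "
from h import *
delta([.5572,-.2057,.096],96)"
```

```text
clock: 6.28
tcp_pos: [0.5548, -0.2051, 0.0989]
tcp_rot: [0.668, 0.744, -0.001, -0.003]
wrist_force: [0.4, 0.5, 0.9]
opening: 0.0502
t6.28 tcp [ 0.5548 -0.2051  0.0989] F [0.4 0.5 0.9] M [ 0.07  0.01 -0.01] open 0.0502 xaxis ang 96.2 q6 -2.13
shift/0.1 [-0.009  0.023  0.029] rotvec/360 [-0.0008 -0.0005  0.0005]
```

```bash
python3 -m crank '[[-0.005,0.02,0.03,0,0,0],[0,0,0,0,0,0],[0,0,0,0,0,0]]'; python3 -m crank '[[0,0,0,0,0,0],[0,0,0,0,0,0],[0,0,0,0,0,0],[0,0,0,0,0,0],[0,0,0,0,0,0],[0,0,0,0,0,0],[0,0,0,0,0,0],[0,0,0,0,0,0]]' 1 50; python3 -c "
from h import *
delta([.5572,-.2057,.096],96)";  python3 -m crank '[[0,0,-0.05,0,0,0],[0,0,-0.05,0,0,0],[0,0,-0.05,0,0,0],[0,0,0,0,0,0]]'
```

```text
clock: 6.53
tcp_pos: [0.5581, -0.2059, 0.0975]
tcp_rot: [0.668, 0.744, -0.001, -0.002]
wrist_force: [0.2, 0.7, 0.4]
opening: 0.0505
clock: 7.2
tcp_pos: [0.5593, -0.2064, 0.0999]
tcp_rot: [0.668, 0.744, 0.0, 0.0]
wrist_force: [0.4, 0.5, 1.1]
opening: 0.0134
t7.20 tcp [ 0.5593 -0.2064  0.0999] F [0.4 0.5 1.1] M [ 0.01 -0.06  0.06] open 0.0134 xaxis ang 96.2 q6 -2.13
shift/0.1 [ 0.009 -0.02   0.039] rotvec/360 [0.0001 0.0001 0.0005]
clock: 7.53
tcp_pos: [0.559, -0.2063, 0.1161]
tcp_rot: [0.668, 0.744, -0.0, -0.0]
wrist_force: [-0.6, -0.5, -1.1]
opening: 0.0136
```

```bash
python3 -m crank '[[0,0,-0.08,0,0,0],[0,0,-0.1,0,0,0],[0,0,-0.15,0,0,0],[0,0,-0.2,0,0,0],[0,0,-0.2,0,0,0],[0,0,-0.15,0,0,0],[0,0,-0.1,0,0,0],[0,0,0,0,0,0]]'
python3 - <<'E'
from h import *
delta([.498,.2015,.2],84.3)
np.save("w3.npy",ctrl.get_calibration("wrist"),allow_pickle=True)
cv2.imwrite("pics/w3.png",ctrl.camera("wrist")[:,:,::-1])
cv2.imwrite("pics/s3.png",ctrl.camera("scene")[:,:,::-1])
E
```

```text
clock: 8.2
tcp_pos: [0.5587, -0.2061, 0.2245]
tcp_rot: [0.668, 0.744, 0.0, 0.001]
wrist_force: [0.3, -0.3, -0.9]
opening: 0.0133
t8.20 tcp [ 0.5587 -0.2061  0.2245] F [ 0.3 -0.3 -0.9] M [ 0.05 -0.    0.03] open 0.0133 xaxis ang 96.2 q6 -2.13
shift/0.1 [ 4.118 -0.164  0.242] rotvec/360 [0.0002 0.0001 0.033 ]
```

```bash
python3 -m crank '[[0,0,0,0,0,0.016],[0,0,0,0,0,0.016],[0.15,-0.01,0,0,0,0],[0.25,-0.02,0,0,0,0],[0.3,-0.02,0,0,0,0],[0.3,-0.02,0,0,0,0],[0.3,-0.02,0,0,0,0],[0.3,-0.02,0,0,0,0],[0.3,-0.02,0,0,0,0],[0.3,-0.02,0,0,0,0],[0.3,-0.02,0,0,0,0],[0.3,-0.02,0,0,0,0]]'; python3 -m crank '[[0.3,-0.02,0,0,0,0],[0.3,-0.02,0,0,0,0],[0.3,-0.02,0,0,0,0],[0.25,-0.02,0,0,0,0],[0.15,0,0,0,0,0],[0,0,0,0,0,0],[0,0,0,0,0,0]]'
python3 - <<'E'
from h import *
delta([.498,.2015,.2],84.3)
c=ctrl.get_calibration("wrist");np.save("w4.npy",c,allow_pickle=True)
cv2.imwrite("pics/w4.png",ctrl.camera("wrist")[:,:,::-1])
cv2.imwrite("pics/s4.png",ctrl.camera("scene")[:,:,::-1])
print(proj("",[.498,.2015,.06],c))
E
```

```text
clock: 9.3
tcp_pos: [0.5618, 0.0818, 0.2111]
tcp_rot: [0.746, 0.666, -0.006, -0.007]
wrist_force: [1.8, -0.5, -1.2]
opening: 0.0132
clock: 9.88
tcp_pos: [0.5629, 0.2241, 0.2036]
tcp_rot: [0.744, 0.668, -0.011, -0.011]
wrist_force: [-0.9, 0.2, -1.7]
opening: 0.0134
t9.88 tcp [0.5629 0.2241 0.2036] F [-0.9  0.2 -1.7] M [ 0.   -0.01  0.  ] open 0.0134 xaxis ang 83.9 q6 -1.19
shift/0.1 [-0.294 -0.62   0.056] rotvec/360 [-0.0049  0.0003 -0.0011]
[287.64610386 141.90394131]
```

View pics/w4.png

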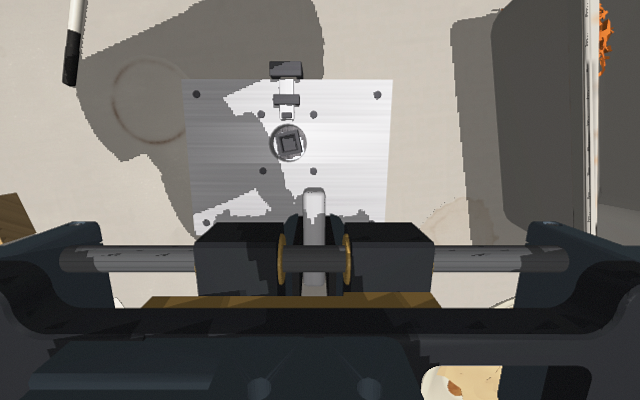

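The wrist view shows the recess at (288,143), with the spindle visible and slightly rotated. I'll zoom in for its angle.

Run:
```python
from h import *
i=cv2.imread("pics/w4.png")
a=cv2.resize(i[118:168,263:313],None,fx=10,fy=10,interpolation=2)
b=cv2.resize(i[180:290,270:358],(240,300),interpolation=2);b=cv2.copyMakeBorder(b,0,200,0,0,0)
cv2.imwrite("pics/w4c.png",np.hstack([a,b]))
```

```text
(no output)
```

View pics/w4c.png

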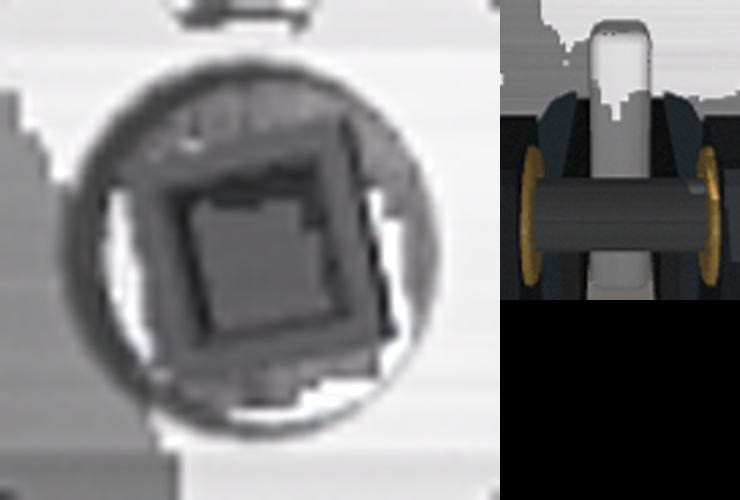

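Run:
```python
from h import *
c=np.load("w4.npy",allow_pickle=True).item()
f=lambda u,v:(263+u/10-.5,118+v/10-.5)
A=lambda P:[round(np.degrees(np.arctan2(*(P[(k+1)%4]-P[k])[1::-1]))%90,1) for k in range(4)]
for n,q in(("out",[(130,180),(350,120),(385,335),(170,385)]),("in",[(170,190),(325,155),(350,310),(205,340)])):
    P=[ray("",f(*p),.06,c)[:2] for p in q];print(n,np.mean(P,0),A(P),[round(np.hypot(*(P[(k+1)%4]-P[k])),4) for k in range(4)])
print("recess",ray("",f(250,248),.066,c))
# box lid corners in this view: edges
print("lid left/right far edge dir",[np.round(ray("",p,.066,c)[:2],4) for p in((184,80),(393,80))])
e=[ray("",p,.2125,c)[:2] for p in((314,189),(314,286))];print("bar",e,np.mean(e,0),np.hypot(*(e[1]-e[0])))
s=R.from_quat(ctrl.get_obs()["tcp_rot"]).as_matrix();print("toolz",s[:,2])
```

```text
out [0.4993528  0.20213444] [np.float64(8.7), np.float64(2.8), np.float64(6.8), np.float64(3.7)] [np.float64(0.0251), np.float64(0.0235), np.float64(0.0247), np.float64(0.0226)]
in [0.49868207 0.20264485] [np.float64(6.2), np.float64(2.6), np.float64(5.4), np.float64(6.0)] [np.float64(0.0175), np.float64(0.0169), np.float64(0.0165), np.float64(0.0166)]
recess [0.49849334 0.20183382 0.066     ]
lid left/right far edge dir [array([0.4242, 0.1027]), array([0.4473, 0.3188])]
bar [array([0.52930922, 0.22754452]), array([0.59205393, 0.22086226])] [0.56068157 0.22420339] 0.06309953330816981
toolz [-0.03084863  0.00144368 -0.99952303]
```

```bash
python3 -m crank '[[0,0,-0.05,-0.005,0,-0.016],[0,0,0,0,0,-0.016],[0,0,0,0,0,0]]'
python3 - <<'E'
from h import *
delta([.5002,.2023,.17],95.3)
E
```

```text
clock: 10.23
tcp_pos: [0.5631, 0.2199, 0.2081]
tcp_rot: [0.672, 0.741, -0.001, 0.001]
wrist_force: [0.1, 0.2, -0.3]
opening: 0.0133
t10.23 tcp [0.5631 0.2199 0.2081] F [ 0.1  0.2 -0.3] M [-0.   -0.    0.02] open 0.0133 xaxis ang 95.6 q6 -1.39
shift/0.1 [-0.113 -0.643  0.381] rotvec/360 [-0.      0.0003  0.0008]
```

```bash
python3 -m crank '[[-0.03,-0.15,0,0,0,0],[-0.03,-0.18,0,0,0,0],[-0.03,-0.18,0,0,0,0],[-0.02,-0.12,0,0,0,0],[0,0,0.1,0,0,0],[0,0,0.15,0,0,0],[0,0,0.1,0,0,0],[0,0,0,0,0,0]]'
python3 - <<'E'
from h import *
delta([.5002,.2023,.15],95.3)
E
```

```text
clock: 10.9
tcp_pos: [0.5004, 0.1956, 0.1707]
tcp_rot: [0.684, 0.729, -0.001, 0.001]
wrist_force: [0.3, -0.8, -1.7]
opening: 0.013
t10.90 tcp [0.5004 0.1956 0.1707] F [ 0.3 -0.8 -1.7] M [0.01 0.07 0.02] open 0.0130 xaxis ang 93.7 q6 -1.37
shift/0.1 [0.067 0.002 0.207] rotvec/360 [ 0.0001  0.0004 -0.0045]
```

```bash
python3 -m crank '[[0.06,0,0.1,0,0,-0.0045],[0,0,0.06,0,0,0],[0,0,0,0,0,0]]'
python3 - <<'E'
from h import *
delta([.5002,.2023,.145],95.3)
E
```

```text
clock: 11.15
tcp_pos: [0.5013, 0.2013, 0.1529]
tcp_rot: [0.675, 0.738, -0.001, 0.001]
wrist_force: [-0.6, -0.3, -1.5]
opening: 0.0134
t11.15 tcp [0.5013 0.2013 0.1529] F [-0.6 -0.3 -1.5] M [ 0.05 -0.01 -0.  ] open 0.0134 xaxis ang 95.2 q6 -1.39
shift/0.1 [ 0.011 -0.01   0.079] rotvec/360 [ 0.0001  0.0004 -0.0004]
```

```bash
python3 -m crank '[[0.01,-0.01,0.05,0,0,0],[0,0,0.04,0,0,0],[0,0,0.03,0,0,0],[0,0,0,0,0,0]]'
python3 - <<'E'
from h import *
delta([.5002,.2023,.135],95.3)
E
```

```text
clock: 11.48
tcp_pos: [0.5007, 0.2026, 0.1398]
tcp_rot: [0.675, 0.738, -0.0, 0.001]
wrist_force: [-0.3, -0.2, -0.7]
opening: 0.0131
t11.48 tcp [0.5007 0.2026 0.1398] F [-0.3 -0.2 -0.7] M [ 0.04 -0.01 -0.03] open 0.0131 xaxis ang 95.1 q6 -1.38
shift/0.1 [-0.002 -0.005  0.048] rotvec/360 [ 0.0001  0.0004 -0.0005]
```

```bash
python3 -m crank '[[0,0,0.04,0,0,0],[0,0,0.03,0,0,0],[0,0,0,0,0,0]]'
python3 - <<'E'
from h import *
delta([.5002,.2023,.135],95.3)
E
```

```text
clock: 11.73
tcp_pos: [0.5006, 0.2026, 0.1324]
tcp_rot: [0.675, 0.738, -0.0, 0.001]
wrist_force: [-1.1, -0.4, -1.9]
opening: 0.0137
t11.73 tcp [0.5006 0.2026 0.1324] F [-1.1 -0.4 -1.9] M [0.03 0.25 0.02] open 0.0137 xaxis ang 95.1 q6 -1.38
shift/0.1 [-0.002 -0.004 -0.026] rotvec/360 [ 0.0001  0.0003 -0.0005]
```

```bash
python3 -m crank '[[0,-0.005,0.03,0,0,0],[0,0,0.02,0,0,0],[0,0,0,0,0,0]]'
python3 - <<'E'
from h import *
delta([.5002,.2023,.122],95.3)
E
```

```text
clock: 11.98
tcp_pos: [0.5002, 0.2025, 0.127]
tcp_rot: [0.675, 0.738, -0.0, 0.001]
wrist_force: [0.7, 0.1, -1.4]
opening: 0.0135
t11.98 tcp [0.5002 0.2025 0.127 ] F [ 0.7  0.1 -1.4] M [0.05 0.07 0.04] open 0.0135 xaxis ang 95.1 q6 -1.38
shift/0.1 [-0.002  0.     0.05 ] rotvec/360 [ 0.0002  0.0003 -0.0005]
```

The key is going in freely with no spring push, so I'll continue to the bottom.

```bash
python3 -m crank '[[0,0,0.025,0,0,0],[0,0,0.02,0,0,0],[0,0,0,0,0,0]]'
python3 - <<'E'
from h import *
delta([.5002,.2023,.122],95.3)
E
```

```text
clock: 12.23
tcp_pos: [0.5005, 0.2026, 0.1223]
tcp_rot: [0.675, 0.738, 0.0, 0.001]
wrist_force: [-0.5, -0.4, 2.7]
opening: 0.0135
t12.23 tcp [0.5005 0.2026 0.1223] F [-0.5 -0.4  2.7] M [0.02 0.25 0.03] open 0.0135 xaxis ang 95.1 q6 -1.38
shift/0.1 [-0.002 -0.003  0.003] rotvec/360 [ 0.0003  0.0003 -0.0005]
```

```bash
cat >> h.py <<'E'
def turn(dpsi,z=.1228):
    o=ctrl.get_obs();m=R.from_quat(o["tcp_rot"]).as_matrix();p=np.degrees(np.arctan2(m[1,0],m[0,0]))-dpsi
    a=np.radians(p);delta([.4988+.0017*np.sin(a),.2025-.0017*np.cos(a),z],p)
E
python3 -m crank '[[-0.001,0,0,0,0,0.01],[-0.001,0,0,0,0,0.01],[-0.001,0,0,0,0,0.01],[-0.001,0,0,0,0,0.01],[0,0,0,0,0,0]]'; python3 -c "
from h import *
turn(0)"
```

```text
clock: 12.65
tcp_pos: [0.4999, 0.202, 0.1226]
tcp_rot: [0.765, 0.643, -0.0, 0.001]
wrist_force: [-0.7, 0.7, 2.5]
opening: 0.0131
t12.65 tcp [0.4999 0.202  0.1226] F [-0.7  0.7  2.5] M [-0.04  0.36  0.04] open 0.0131 xaxis ang 80.1 q6 -1.12
shift/0.1 [ 0.003  0.005 -0.002] rotvec/360 [0.0003 0.0003 0.    ]
```

```bash
python3 -m crank '[[0.001,0.004,0,0,0,0.01],[-0.001,0,0,0,0,0.01],[-0.001,0,0,0,0,0.01],[-0.001,0,0,0,0,0.01],[-0.001,0,0,0,0,0.01],[0,0,0,0,0,0]]'; python3 -c "
from h import *
turn(0)"
```

```text
clock: 13.15
tcp_pos: [0.4999, 0.2017, 0.1232]
tcp_rot: [0.857, 0.516, -0.0, 0.001]
wrist_force: [-0.8, -1.1, 1.7]
opening: 0.0135
t13.15 tcp [0.4999 0.2017 0.1232] F [-0.8 -1.1  1.7] M [-0.01  0.37  0.08] open 0.0135 xaxis ang 62.1 q6 -0.81
shift/0.1 [0.002 0.004 0.004] rotvec/360 [0.0003 0.0002 0.    ]
```

```bash
python3 -m crank '[[0.001,0.003,0.004,0,0,0.01],[-0.001,0,0,0,0,0.01],[-0.001,0,0,0,0,0.01],[-0.001,0,0,0,0,0.01],[-0.001,0,0,0,0,0.01],[0,0,0,0,0,0]]'
python3 - <<'E'
from h import *
turn(0)
E
```

```text
clock: 13.65
tcp_pos: [0.4998, 0.2015, 0.1231]
tcp_rot: [0.925, 0.38, 0.0, 0.001]
wrist_force: [-1.2, -1.0, 2.5]
opening: 0.0133
t13.65 tcp [0.4998 0.2015 0.1231] F [-1.2 -1.   2.5] M [-0.03  0.35  0.06] open 0.0133 xaxis ang 44.7 q6 -0.50
shift/0.1 [0.    0.003 0.003] rotvec/360 [0.0003 0.0001 0.    ]
```

```bash
python3 -m crank '[[0,0.003,0.002,0,0,0.01],[-0.001,0,0,0,0,0.01],[-0.001,0,0,0,0,0.01],[-0.001,0,0,0,0,0.01],[0,0,0,0,0,0]]'
python3 - <<'E'
from h import *
turn(0)
E
```

```text
clock: 14.07
tcp_pos: [0.4997, 0.2014, 0.1232]
tcp_rot: [0.963, 0.269, 0.0, 0.001]
wrist_force: [-0.6, -0.3, 2.1]
opening: 0.0132
t14.07 tcp [0.4997 0.2014 0.1232] F [-0.6 -0.3  2.1] M [-0.04  0.32 -0.  ] open 0.0132 xaxis ang 31.2 q6 -0.27
shift/0.1 [-0.002  0.003  0.004] rotvec/360 [0.0003 0.     0.    ]
```

```bash
for k in 1; do python3 -m crank '[[0,0.002,0.003,0,0,0.007],[0,0,0,0,0,0.007],[0,0,0,0,0,0.007],[0,0,0,0,0,0]]'; done
python3 - <<'E'
from h import *
turn(0)
E
```

```text
clock: 14.4
tcp_pos: [0.4996, 0.2014, 0.123]
tcp_rot: [0.977, 0.214, 0.0, 0.001]
wrist_force: [-2.6, 1.3, 2.0]
opening: 0.0131
t14.40 tcp [0.4996 0.2014 0.123 ] F [-2.6  1.3  2. ] M [-0.03  0.38  0.01] open 0.0131 xaxis ang 24.7 q6 -0.16
shift/0.1 [-0.003  0.003  0.002] rotvec/360 [ 0.0002 -0.     -0.    ]
```

```bash
python3 -m crank '[[0,0.002,0.002,0,0,0.006],[0,0,0,0,0,0.006],[0,0,0,0,0,0]]'; python3 -c "
from h import *
turn(0)";python3 -m crank '[[0,0,0,0,0,0.006],[0,0,0,0,0,0.005],[0,0,0,0,0,0]]'
python3 - <<'E'
from h import *
turn(0)
a=ctrl.camera("top")[:,:,::-1];b=ctrl.camera("wrist")[:,:,::-1];cv2.imwrite("pics/t5.png",a);cv2.imwrite("pics/w5.png",b)
np.save("w5.npy",ctrl.get_calibration("wrist"),allow_pickle=True)
E
```

```text
clock: 14.65
tcp_pos: [0.4996, 0.2013, 0.1228]
tcp_rot: [0.983, 0.184, 0.0, 0.001]
wrist_force: [-1.3, 0.9, 2.1]
opening: 0.0133
t14.65 tcp [0.4996 0.2013 0.1228] F [-1.3  0.9  2.1] M [-0.03  0.4   0.07] open 0.0133 xaxis ang 21.2 q6 -0.10
shift/0.1 [-0.003  0.003  0.   ] rotvec/360 [ 0.0002 -0.     -0.    ]
clock: 14.9
tcp_pos: [0.4996, 0.2013, 0.1229]
tcp_rot: [0.988, 0.157, 0.0, 0.001]
wrist_force: [-1.3, -1.0, 1.4]
opening: 0.013
t14.90 tcp [0.4996 0.2013 0.1229] F [-1.3 -1.   1.4] M [-0.09  0.35  0.09] open 0.0130 xaxis ang 18.0 q6 -0.04
shift/0.1 [-0.004  0.003  0.001] rotvec/360 [ 0.0002 -0.     -0.    ]
```

```bash
python3 -m crank '[[0,0,0,0,0,0.006],[0,0,0,0,0,0]]'; python3 -c "
from h import *
turn(0)";python3 -m crank '[[0,0,0,0,0,0.005],[0,0,0,0,0,0]]'
python3 - <<'E'
from h import *
turn(0)
E
```

```text
clock: 15.17
tcp_pos: [0.4996, 0.2013, 0.1229]
tcp_rot: [0.99, 0.141, 0.0, 0.001]
wrist_force: [-1.2, -0.2, 1.8]
opening: 0.0133
t15.17 tcp [0.4996 0.2013 0.1229] F [-1.2 -0.2  1.8] M [-0.03  0.4   0.09] open 0.0133 xaxis ang 16.2 q6 -0.01
shift/0.1 [-0.004  0.003  0.001] rotvec/360 [ 0.0002 -0.     -0.    ]
clock: 15.33
tcp_pos: [0.4996, 0.2013, 0.1229]
tcp_rot: [0.992, 0.128, 0.0, 0.001]
wrist_force: [-1.0, 0.6, 2.5]
opening: 0.0135
t15.33 tcp [0.4996 0.2013 0.1229] F [-1.   0.6  2.5] M [-0.06  0.39  0.1 ] open 0.0135 xaxis ang 14.7 q6 0.02
shift/0.1 [-0.005  0.003  0.001] rotvec/360 [ 0.0002 -0.     -0.    ]
```

```bash
python3 -m crank '[[0,0,0,0,0,0.005],[0,0,0,0,0,0]]'; python3 -c "
from h import *
turn(0)";python3 -m crank '[[0,0,0,0,0,0.005],[0,0,0,0,0,0]]'
python3 - <<'E'
from h import *
turn(0)
a=ctrl.camera("wrist")[:,:,::-1];cv2.imwrite("pics/w5.png",a)
b=ctrl.camera("scene")[:,:,::-1];cv2.imwrite("pics/w5.png",np.hstack([cv2.resize(a[60:280,180:460],(420,330)),cv2.resize(b[135:215,230:330],(380,330),interpolation=2)]))
E
```

```text
clock: 15.5
tcp_pos: [0.4995, 0.2013, 0.1229]
tcp_rot: [0.993, 0.115, 0.0, 0.001]
wrist_force: [-1.6, -0.2, 1.7]
opening: 0.0133
t15.50 tcp [0.4995 0.2013 0.1229] F [-1.6 -0.2  1.7] M [-0.04  0.38  0.13] open 0.0133 xaxis ang 13.2 q6 0.04
shift/0.1 [-0.004  0.003  0.001] rotvec/360 [ 0.0002 -0.     -0.    ]
clock: 15.67
tcp_pos: [0.4996, 0.2013, 0.1229]
tcp_rot: [0.995, 0.102, 0.0, 0.001]
wrist_force: [-1.5, -0.4, 1.9]
opening: 0.0133
t15.67 tcp [0.4996 0.2013 0.1229] F [-1.5 -0.4  1.9] M [-0.08  0.4   0.05] open 0.0133 xaxis ang 11.8 q6 0.07
shift/0.1 [-0.005  0.003  0.001] rotvec/360 [ 0.0002 -0.     -0.    ]
```

View pics/w5.png

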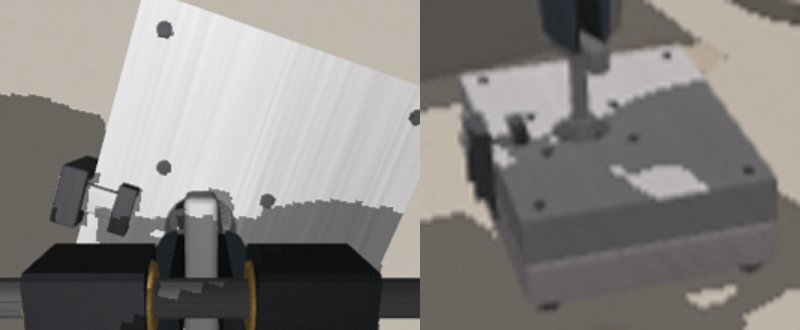

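The bolt now spans from its guide to the keeper and the bar is still square in the jaws. Torque is still at the friction level, so I'll keep turning in small steps until I feel the stop.

```bash
python3 -m crank '[[0,0,0,0,0,0.005],[0,0,0,0,0,0]]'; python3 -c "
from h import *
turn(0)";python3 -m crank '[[0,0,0,0,0,0.005],[0,0,0,0,0,0]]'
python3 - <<'E'
from h import *
turn(0)
E
```

```text
clock: 15.93
tcp_pos: [0.4995, 0.2013, 0.1229]
tcp_rot: [0.996, 0.089, 0.0, 0.001]
wrist_force: [-1.8, 0.2, 2.7]
opening: 0.0136
t15.93 tcp [0.4995 0.2013 0.1229] F [-1.8  0.2  2.7] M [-0.01  0.42  0.18] open 0.0136 xaxis ang 10.2 q6 0.10
shift/0.1 [-0.005  0.004  0.001] rotvec/360 [ 0.0002 -0.     -0.    ]
clock: 16.1
tcp_pos: [0.4995, 0.2013, 0.1229]
tcp_rot: [0.997, 0.076, 0.0, 0.001]
wrist_force: [-1.9, 0.0, 2.5]
opening: 0.0137
t16.10 tcp [0.4995 0.2013 0.1229] F [-1.9  0.   2.5] M [-0.06  0.44  0.28] open 0.0137 xaxis ang 8.7 q6 0.12
shift/0.1 [-0.006  0.004  0.001] rotvec/360 [ 0.0002 -0.     -0.    ]
```

```bash
for i in 1 2 3; do python3 -m crank '[[0,0,0,0,0,0]]' >/dev/null; python3 -c "
from h import *
st()"; done; python3 -m crank '[[0,0,0,0,0,0.004],[0,0,0,0,0,0]]' >/dev/null;  python3 -c "
from h import *
st()"
```

```text
t16.18 tcp [0.4995 0.2012 0.1229] F [-1.2  0.6  1.8] M [-0.03  0.47  0.24] open 0.0137 xaxis ang 8.8 q6 0.12
t16.27 tcp [0.4995 0.2013 0.1229] F [-1.7  0.9  2. ] M [-0.04  0.41  0.28] open 0.0135 xaxis ang 8.9 q6 0.12
t16.35 tcp [0.4995 0.2013 0.1229] F [-1.3  0.1  2.1] M [-0.03  0.43  0.22] open 0.0132 xaxis ang 9.0 q6 0.12
t16.52 tcp [0.4995 0.2013 0.1229] F [-1.4 -0.   2.2] M [-0.1   0.43  0.38] open 0.0135 xaxis ang 7.6 q6 0.14
```

The hard stop is confirmed: torque rises from about 0.1 to 0.38 N m as I turn further, and springs back. I'll ease off the wind-up, release and withdraw upward.

```bash
python3 -m crank '[[0,0,0,0,0,-0.006],[0,0,0,0,0,0]]';  python3 -m crank '[[0,0,0,0,0,0],[0,0,0,0,0,0],[0,0,0,0,0,0],[0,0,0,0,0,0]]' -0.3;  python3 -c "
from h import *
st()"; python3 -m crank '[[0,0,-0.1,0,0,0],[0,0,-0.2,0,0,0],[0,0,-0.3,0,0,0],[0,0,-0.3,0,0,0],[0,0,-0.2,0,0,0],[0,0,0,0,0,0],[0,0,0,0,0,0]]'
python3 - <<'E'
from h import *
st()
np.save("w6.npy",ctrl.get_calibration("wrist"),allow_pickle=True)
a=ctrl.camera("wrist")[:,:,::-1];cv2.imwrite("pics/w6.png",a)
b=ctrl.camera("scene")[:,:,::-1];cv2.imwrite("pics/s6.png",b)
cv2.imwrite("pics/v6.png",np.hstack([cv2.resize(a[60:260,190:440],(415,332)),cv2.resize(b[135:215,230:330],(380,332),interpolation=2)]))
E
```

```text
clock: 16.68
tcp_pos: [0.4995, 0.2013, 0.1229]
tcp_rot: [0.996, 0.085, 0.0, 0.001]
wrist_force: [-1.1, 0.1, 1.2]
opening: 0.0133
clock: 17.02
tcp_pos: [0.5001, 0.2013, 0.1229]
tcp_rot: [0.997, 0.083, 0.001, 0.001]
wrist_force: [0.8, -0.4, 0.2]
opening: 0.037
t17.02 tcp [0.5001 0.2013 0.1229] F [ 0.8 -0.4  0.2] M [-0.04  0.06 -0.03] open 0.0370 xaxis ang 9.6 q6 0.11
clock: 17.6
tcp_pos: [0.4995, 0.2011, 0.2411]
tcp_rot: [0.997, 0.082, 0.0, 0.001]
wrist_force: [0.8, -0.2, -0.6]
opening: 0.0594
t17.60 tcp [0.4995 0.2011 0.2411] F [ 0.8 -0.2 -0.6] M [-0.08  0.04  0.01] open 0.0594 xaxis ang 9.4 q6 0.11
```

View pics/v6.png

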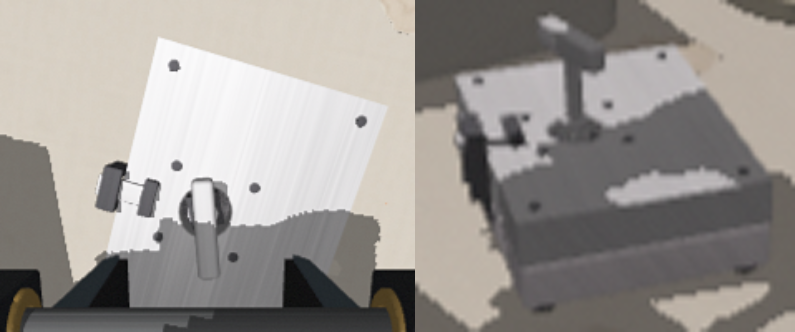

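Run:
```python
from h import *
c=np.load("w6.npy",allow_pickle=True).item()
f=lambda u,v:(190+u/1.66,60+v/1.66)
ang=lambda a,b:np.degrees(np.arctan2(*(b-a)[1::-1]))
e=[ray("",f(*p),.132,c)[:2] for p in((203,180),(209,278))];print("bar",np.mean(e,0),np.hypot(*(e[1]-e[0])),ang(*e))
l=[ray("",f(*p),.066,c)[:2] for p in((158,38),(386,105),(110,250))];print("lid",ang(l[0],l[1]),ang(l[0],l[2]))
i=cv2.imread("pics/w6.png");s=cv2.imread("pics/s6.png")
a=cv2.resize(i[150:195,240:290],(450,405),interpolation=2);b=cv2.resize(s[155:185,238:278],(345,259),interpolation=2)
cv2.imwrite("pics/v7.png",np.hstack([a,cv2.copyMakeBorder(b,0,146,0,0,0)]))
```

```text
bar [0.49988189 0.20243138] 0.06228904787161952 -77.12553053741198
lid -5.9741482409488444 -95.49089004427553
```

View pics/v7.png

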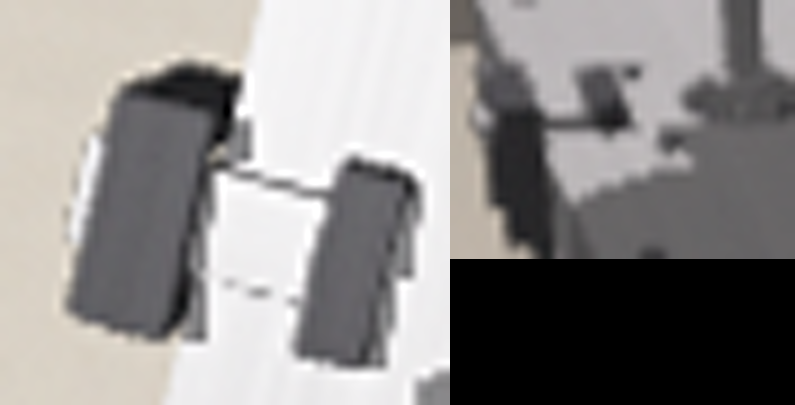

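```bash
python3 -c "
from h import *
st();print(ctrl.sign_off())"
```

```text
t17.70 tcp [0.4991 0.2011 0.24  ] F [-0.5 -0.1  0.7] M [-0.04  0.06  0.02] open 0.0592 xaxis ang 9.4 q6 0.11
the job is handed in; nothing more can be done
None
```

The knife box is locked and handed in at 17.7 s, with the square key standing in the lock and the gripper clear above it. I used only the T-handled key and never touched the round-knobbed one.

- **Grasp:** the first grip slipped off the bar as I lifted, and the key stayed in its pocket unmoved. A deeper, firmer grip held.
- **Fit:** I read the spindle angle from the wrist picture, about 11° anticlockwise of square to the box. The key went in freely, with about 4 N felt at the bottom. By the wrist height its foot is about 16 mm below the mouth.
- **Turn:** it turned clockwise at about 0.1 N m, then reached the stop about 4–6° later than I expected. Socket play and camera error could explain that. I pressed to 0.38 N m to confirm the stop, eased off and released.

**Last checks:** the pictures show the key upright and centred in the recess, with its bar 71° clockwise of square. That is the 63° stop plus the play in the socket. The bolt's tip shows beyond the keeper. I had no direct reading of the bolt or plunger, so "fully home" rests on the felt stop and the pictures.

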